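Restock the two-lane flow rack with lock-part cartons

ROBOT

A 6-joint arm with a two-finger parallel gripper is mounted at the origin on a cart in front of the work surface, level with it; the furniture and walls round the work are solid. World frame = base frame: x ahead of the robot, y to its left, z up, the work surface at z = 0. Lengths are in m, angles in rad, forces in N, time in s.
With the tool pointing down it reaches from about 0.3 to 0.85 m from the base axis. Payload 5.4 kg.
Tool frame: the origin (TCP) lies between the finger pads; the fingertips stand 17 mm ahead of it and the grasp point (between the pads) lies 2 mm behind it (tcp_to_tips is the distance from the TCP to the fingertips, in m); z points along the fingers, y is the line along which they close (so a half turn about z gives the same grasp; the last joint's range is limited). The gripper opens to 85 mm and grips with 20 to 120 N. Pads are 22 mm wide; open, the fingers measure 114 mm over their backs; the gripper's body (76 mm by 85 mm) begins 54 mm behind the grasp point. The pads swing forward as they close: fully open they stand 13 mm farther back than shut.
Start: joints at [-1.374, 0.158, 1.597, -0, 1.386, -0.21], TCP at [0.227, -0.528, 0.248] pointing down, gripper open.
Joint ranges: [-2.91, 2.91], [-0.94, 2.29], [0.18, 2.7], [-1.29, 4.43], [0.17, 2.64], [-3, 3]. Speed limits (rad/s): [2.57, 2.57, 3.14, 3.14, 3.14, 3.14].

INTERFACE

Orientations are given as [roll, pitch, yaw] about the fixed x, y, z axes, in that order (R = Rz(yaw) Ry(pitch) Rx(roll)).
In Python, from cell import goto, movel, move_joints, command_gripper, pause, inverse_kinematics, grab_frame, camera_params, IKError, close_job, search_frame, masks_of, get_t, get_joint_positions, get_qvel, get_tau, get_tcp_pos, get_ee_rot, get_contact_force, get_torque, get_opening, get_finger_force, tcp_to_tips gives the robot as it stands. The module is installed in compiled form; this text tells all that it offers. Calls block until the motion is done:
- goto(position, orientation): joint-space move of the TCP to a pose.
- movel(position, vel=0.15, ori=None, contact_N=None): straight line of the TCP; ori=None keeps the orientation; vel is the mean speed in m/s. With contact_N (N) it stops when the force on the tool has changed by that much, and returns True; else False.
- move_joints(angles): joint-space move.
- command_gripper(opening): finger opening in m; the grip force is fixed at half the most; returns when the fingers have stopped.
- pause(seconds).
- inverse_kinematics(position, orientation): joint angles nearest the present ones, or None.
- grab_frame(name): name is "scene" or "top" or "wrist"; returns (picture, depth): 384x512x3 uint8, blue, green, red; 384x512 float32, m along the optical axis (not along the pixel's ray), 0 where there is no reading.
- camera_params(name): a dict with "mtx" (3x3 intrinsics, pixels), "k1" (the pictures are not rectified: a ray, as slopes to the right and down, at radius r is drawn at 1 + k1 r^2 times it, then the intrinsics apply), "extrinsics" (4x4, takes a point from camera to world coordinates). Camera axes: x right, y up, looking along -z (the intrinsics and any distortion apply to the point x, -y, -z); pixel columns grow to the right and rows downward; lengths in m; the calibration is good to about 2 mm. A picture is of the moment at which its call begins: read the wrist's pose just before it. camera_params takes no time and is no camera call; for the wrist camera it gives the pose at the moment of the call.
A pose or a line that the arm cannot do raises IKError and nothing moves.
- close_job(): hands the job in; it is judged then, once.
Trained networks look in the newest picture that a camera, given by its name, has taken for a name from the list of things; names that differ only in an ending like _2 or _b are one class to them, and where a whole thing is asked for, a point or a joint stands for the part that bears it (a point fixed in the world has none). Each returns a list of dicts, best first, with "conf" (0 to 1); they miss things now and then, are a little off and sometimes report something else, mostly with a low value. They report only what shows in the picture. A call takes as long as a camera call.
- search_frame(camera, thing): "rect" ([left, top, width, height] in pixels, round what is visible of it).
- masks_of(camera, thing): "mask" (384x512 bool, what is visible of it) and "rect" ([left, top, width, height] in pixels, round what is visible of it).
Readings, each from a call of its own:
- get_t(): time.
- get_joint_positions(): joint angles.
- get_qvel(): joint speeds.
- get_tau(): joint torques, N m.
- get_tcp_pos(): TCP position.
- get_ee_rot(): TCP orientation.
- get_contact_force(): force on the tool from outside, world axes, zero at the start.
- get_torque(): the same for the moment, N m.
- get_opening(): finger opening in m.
- get_finger_force(): force on a finger pad.
Only numpy, scipy, OpenCV 4.12 (cv2) and the standard library are available. Lean on these libraries where they do the work, as an engineer would, in place of code of your own. Each camera call takes 0.05 s, during which the arm holds its last target. There are 200 camera calls.

TASK

Restock the little two-lane flow rack: load the green carton from the worktop into the lane where a green carton is waiting, and the red carton into the lane where a red one is waiting. Lower each carton gently onto the high end of its lane, lengthwise between the guides, and let go so that it slides down by itself and comes to rest flat behind the carton ahead, with the waiting cartons still against their stops. Either carton may go first, but let it come to rest before the other is set down; leave the blue carton, the oil bottle and the brass lock cylinder alone.

Things in the scene. Friction and masses are not known exactly. Their poses are not given: they have to be found in the camera images.
- carton_green_center (a point): centre (half-way up) of the white cardboard carton with green sides to be loaded, 40 mm wide (body x), 60 mm long (body y), 28 mm high, about 90 g, loose, standing flat on the worktop near the key machine; axes: x across its width (grip it across this), y along its length, z up
- waiting_green_center (a point): centre (half-way up) of the same kind of green carton (40 mm wide (body x), 60 mm long (body y), 28 mm high) that already lies against the stop of its lane, length along the lane; it shows which lane is the green one
- lane_green_load (a point): loading point of the green lane, the one where the green carton waits: on the bed surface, mid-width, at the high end, 86 mm above the worktop. Axes: x straight uphill, y across, z square to the bed. Fixed straight chute, slope 20 deg, 56 mm wide inside; the side guides rise only 10 mm above the bed and are 3.5 mm thick; the bed ends 45 mm uphill of here, without a wall
- lane_green_stop (a point): bed surface of the green lane, mid-width, at the face of the black stop (25 mm high) at the low end, 165 mm downhill of the loading point; same axes. The bed is slippery: a carton let go on it slides down by itself. The two lanes look alike and stand side by side, centre lines 66 mm apart, in either order; their low ends are the ends nearer the robot
- carton_red_center (a point): centre (half-way up) of the white cardboard carton with red sides to be loaded, 46 mm wide (body x), 70 mm long (body y), 40 mm high, about 90 g, loose, standing flat on the worktop near the key machine; axes: x across its width (grip it across this), y along its length, z up
- waiting_red_center (a point): centre (half-way up) of the same kind of red carton (46 mm wide (body x), 70 mm long (body y), 40 mm high) that already lies against the stop of its lane, length along the lane; it shows which lane is the red one
- lane_red_load (a point): loading point of the red lane, the one where the red carton waits: on the bed surface, mid-width, at the high end, 86 mm above the worktop. Axes: x straight uphill, y across, z square to the bed. Fixed straight chute, slope 20 deg, 56 mm wide inside; the side guides rise only 10 mm above the bed and are 3.5 mm thick; the bed ends 45 mm uphill of here, without a wall
- lane_red_stop (a point): bed surface of the red lane, mid-width, at the face of the black stop (25 mm high) at the low end, 165 mm downhill of the loading point; same axes. The bed is slippery: a carton let go on it slides down by itself. The two lanes look alike and stand side by side, centre lines 66 mm apart, in either order; their low ends are the ends nearer the robot
- carton_blue_center (a point): centre of a loose blue and white carton, 50 x 85 x 32 mm, a bystander
- bottle_center (a point): middle of the body (35 mm up) of a loose oil bottle with red spout, 38 mm thick, 110 mm tall, standing upright, a bystander
- brass_cylinder_center (a point): centre of a loose brass lock cylinder, 33 x 83 x 18 mm, lying flat, a bystander
- key_machine: fixed grey key cutting machine with a lamp arm, 394 mm (x) by 426 mm (y), 374 mm tall at the lamp, to the right of the work; origin: centre of its underside. Its flat left side, 203 mm tall, stands 0.211 m left (+y) of the origin

How it is judged:
On the way, in this order (a step that is already met when the one before it is completed fails the run):
1. one carton is lowered onto the high end of its lane: centre 140 mm or more from the stop, within 12 mm of lying on the bed and of mid-lane, slower than 0.1 m/s (((x of carton_green_center in the frame of lane_green_stop between 0.14 and 0.21 m and y of carton_green_center in the frame of lane_green_stop between -0.012 and 0.012 m and z of carton_green_center in the frame of lane_green_stop between 0.008 and 0.026 m and linear speed of carton_green below 0.1 m/s) or (x of carton_red_center in the frame of lane_red_stop between 0.14 and 0.21 m and y of carton_red_center in the frame of lane_red_stop between -0.012 and 0.012 m and z of carton_red_center in the frame of lane_red_stop between 0.014 and 0.032 m and linear speed of carton_red below 0.1 m/s))), for 0.1 s.
2. with the first carton at rest behind its waiting carton, the other is lowered onto the high end of its lane in the same way ((((x of carton_green_center in the frame of lane_green_stop between 0.14 and 0.21 m and y of carton_green_center in the frame of lane_green_stop between -0.012 and 0.012 m and z of carton_green_center in the frame of lane_green_stop between 0.008 and 0.026 m and linear speed of carton_green below 0.1 m/s) and (x of carton_red_center in the frame of lane_red_stop between 0.096 and 0.114 m and y of carton_red_center in the frame of lane_red_stop between -0.012 and 0.012 m and z of carton_red_center in the frame of lane_red_stop between 0.015 and 0.025 m and angle between the y axis of carton_red_center and the x axis of lane_red_stop, either way round below 0.3 rad and angle between the z axis of carton_red_center and the z axis of lane_red_stop, either way round below 0.15 rad and linear speed of carton_red below 0.02 m/s)) or ((x of carton_red_center in the frame of lane_red_stop between 0.14 and 0.21 m and y of carton_red_center in the frame of lane_red_stop between -0.012 and 0.012 m and z of carton_red_center in the frame of lane_red_stop between 0.014 and 0.032 m and linear speed of carton_red below 0.1 m/s) and (x of carton_green_center in the frame of lane_green_stop between 0.081 and 0.099 m and y of carton_green_center in the frame of lane_green_stop between -0.012 and 0.012 m and z of carton_green_center in the frame of lane_green_stop between 0.009 and 0.019 m and angle between the y axis of carton_green_center and the x axis of lane_green_stop, either way round below 0.3 rad and angle between the z axis of carton_green_center and the z axis of lane_green_stop, either way round below 0.15 rad and linear speed of carton_green below 0.02 m/s)))), for 0.1 s.
At the end, for the whole second after the job is handed in: both loaded cartons lie flat on the bed of the lane of their own kind, lengthwise, within 9 mm of touching the waiting carton ahead and 12 mm of mid-lane; the waiting cartons lie flat within 9 mm of their stops; all are at rest (x of carton_green_center in the frame of lane_green_stop between 0.081 and 0.099 m and y of carton_green_center in the frame of lane_green_stop between -0.012 and 0.012 m and z of carton_green_center in the frame of lane_green_stop between 0.009 and 0.019 m and angle between the y axis of each of carton_green_center, waiting_green_center and the x axis of lane_green_stop, either way round below 0.3 rad and angle between the z axis of each of carton_green_center, waiting_green_center and the z axis of lane_green_stop, either way round below 0.15 rad and linear speed of each of carton_green, waiting_green, carton_red, waiting_red below 0.02 m/s and x of waiting_green_center in the frame of lane_green_stop between 0.021 and 0.039 m and y of waiting_green_center in the frame of lane_green_stop between -0.012 and 0.012 m and z of waiting_green_center in the frame of lane_green_stop between 0.009 and 0.019 m and x of carton_red_center in the frame of lane_red_stop between 0.096 and 0.114 m and y of carton_red_center in the frame of lane_red_stop between -0.012 and 0.012 m and z of carton_red_center in the frame of lane_red_stop between 0.015 and 0.025 m and angle between the y axis of each of carton_red_center, waiting_red_center and the x axis of lane_red_stop, either way round below 0.3 rad and angle between the z axis of each of carton_red_center, waiting_red_center and the z axis of lane_red_stop, either way round below 0.15 rad and x of waiting_red_center in the frame of lane_red_stop between 0.026 and 0.044 m and y of waiting_red_center in the frame of lane_red_stop between -0.012 and 0.012 m and z of waiting_red_center in the frame of lane_red_stop between 0.015 and 0.025 m).
It fails at once if the blue carton is moved more than 30 mm (distance of carton_blue_center from where it was at the start of the episode above 0.03 m).
It fails at once if the oil bottle is moved more than 30 mm (distance of bottle_center from where it was at the start of the episode above 0.03 m).
It fails at once if the brass lock cylinder is moved more than 30 mm (distance of brass_cylinder_center from where it was at the start of the episode above 0.03 m).
It also fails if it takes over 62 s, if anything falls off the work surface, if the arm or the gripper's body presses on something with over 40 N, if the wrist force passes 120 N, or if a joint passes its speed limit or range.

## Working session

There is one attempt and no reset: what is moved stays moved. The work goes in short steps, each a Python script; the robot and the scene stay as the last script left them, time stands still between calls to the robot, and variables do not carry over. Pictures are saved under pics/ and viewed, at most 10 in all, crops included, and the job is handed in when it is done.

```bash
mkdir -p pics; cat > h.py <<'E'
import numpy as np, cv2
from cell import *
def cloud(cam,depth):
    P=camera_params(cam);K=np.array(P["mtx"]);k1=P["k1"];T=np.array(P["extrinsics"])
    v,u=np.mgrid[0:384,0:512]
    xy=np.stack([(u-K[0,2])/K[0,0],(v-K[1,2])/K[1,1]],-1)
    s=xy.copy()
    for _ in range(8): s=xy/(1+k1*(s**2).sum(-1,keepdims=True))
    pc=np.stack([s[...,0]*depth,-s[...,1]*depth,-depth],-1)
    return pc@T[:3,:3].T+T[:3,3]
E
python3 - <<'E'
from h import *
print(get_t())
for c in ("top","scene"):
    im,d=grab_frame(c); cv2.imwrite(f"pics/{c}0.png",im); np.savez(f"{c}0.npz",im=im,W=cloud(c,d),d=d)
    P=camera_params(c); print(c,np.round(P["extrinsics"],3).tolist())
    W=cloud(c,d)
    for n in ["carton_green_center","waiting_green_center","carton_red_center","waiting_red_center","carton_blue_center","bottle_center","brass_cylinder_center"]:
        for r in masks_of(c,n)[:3]:
            m=r["mask"]&(d>0)
            if m.sum()<10: continue
            p=W[m]; print(n,round(r["conf"],2),r["rect"],m.sum(),np.round(np.median(p,0),3),np.round(np.percentile(p,3,0),3),np.round(np.percentile(p,97,0),3))
print(get_t())
E
```

```text
0.0
top [[-0.064, 0.972, -0.224, 0.286], [-0.998, -0.064, 0.007, 0.176], [-0.007, 0.224, 0.975, 1.063], [0.0, 0.0, 0.0, 1.0]]
carton_red_center 0.91 [232.0, 203.2, 30.4, 30.0] 450 [0.461 0.199 0.039] [0.433 0.166 0.006] [0.489 0.234 0.043]
waiting_red_center 0.76 [170.9, 215.6, 24.1, 29.1] 449 [0.429 0.378 0.079] [0.397 0.353 0.067] [0.461 0.405 0.091]
waiting_red_center 0.57 [228.4, 161.3, 17.6, 14.7] 302 [0.608 0.215 0.027] [0.59  0.189 0.008] [0.632 0.243 0.031]
carton_blue_center 0.74 [175.6, 132.6, 32.0, 19.3] 553 [0.702 0.357 0.031] [0.683 0.317 0.001] [0.73  0.399 0.035]
bottle_center 0.52 [236.3, 254.8, 12.2, 10.2] 137 [0.339 0.217 0.063] [0.325 0.204 0.055] [0.355 0.233 0.091]
brass_cylinder_center 0.52 [193.3, 271.7, 30.5, 11.6] 345 [0.305 0.317 0.012] [ 0.288  0.279 -0.001] [0.32  0.356 0.018]
scene [[-0.726, 0.504, -0.467, -0.055], [-0.688, -0.53, 0.496, 0.764], [0.002, 0.681, 0.732, 0.978], [0.0, 0.0, 0.0, 1.0]]
waiting_green_center 0.92 [216.3, 226.1, 28.2, 24.1] 453 [0.454 0.323 0.065] [0.427 0.296 0.045] [0.481 0.346 0.076]
waiting_green_center 0.68 [139.8, 184.7, 30.8, 39.5] 579 [0.701 0.369 0.032] [0.681 0.32  0.006] [0.729 0.4   0.036]
carton_red_center 0.69 [247.3, 206.6, 27.0, 26.2] 619 [0.455 0.205 0.039] [0.431 0.169 0.004] [0.49  0.237 0.044]
waiting_red_center 0.79 [199.9, 239.6, 39.0, 36.5] 719 [0.425 0.387 0.075] [0.395 0.354 0.042] [0.455 0.412 0.091]
carton_blue_center 0.87 [139.2, 184.1, 33.1, 38.3] 594 [0.702 0.369 0.032] [0.681 0.32  0.005] [0.731 0.4   0.036]
bottle_center 0.77 [283.6, 229.6, 15.9, 29.2] 390 [0.334 0.226 0.052] [0.321 0.185 0.   ] [0.359 0.236 0.092]
brass_cylinder_center 0.79 [260.8, 269.2, 29.9, 29.1] 417 [0.303 0.319 0.013] [0.289 0.28  0.004] [0.318 0.356 0.019]
0.8
```

```bash
python3 - <<'E'
import cv2
a=cv2.imread("pics/top0.png")[110:300,130:330];b=cv2.imread("pics/scene0.png")[130:320,110:310]
f=lambda x:cv2.resize(x,None,fx=4,fy=4,interpolation=2)
cv2.imwrite("pics/c1.png",f(a)[:600]);cv2.imwrite("pics/c2.png",f(b)[:600])
E
```

```text
(no output)
```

View pics/c1.png

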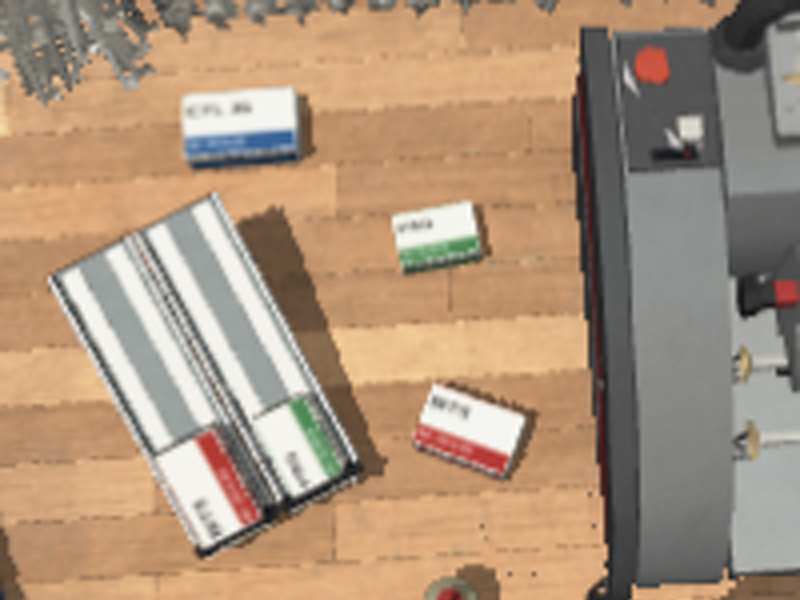

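View pics/c2.png

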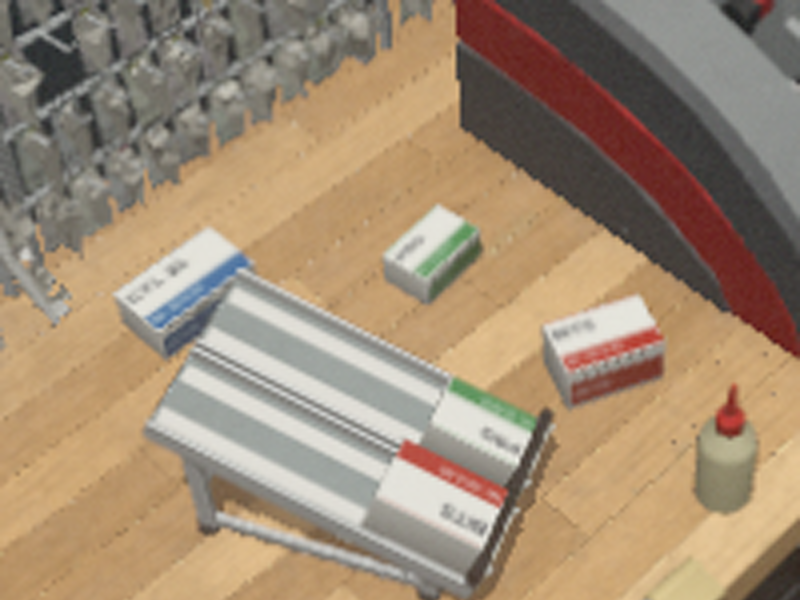

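The red lane is on the left in the top crop and the green lane on the right. Green carton is at (437,237) and red at (470,430), with low ends towards the robot. Next is precise measurement.

```bash
python3 - <<'E'
from h import *
print(tcp_to_tips if not callable(tcp_to_tips) else tcp_to_tips())
D={c:np.load(c+"0.npz") for c in("top","scene")}
# cartons on the table: top faces
for n,c0,h in(("green",(.608,.215),.028),("red",(.461,.199),.040)):
  for c in D:
    W=D[c]["W"]; m=(D[c]["d"]>0)&(np.hypot(W[...,0]-c0[0],W[...,1]-c0[1])<.06)
    t=m&(W[...,2]>h-.009)&(W[...,2]<h+.012); p=W[t]
    zt=np.median(p[:,2]);p=p[abs(p[:,2]-zt)<.006]
    r=cv2.minAreaRect((p[:,:2]*1000).astype(np.float32)); print(n,c,len(p),round(zt,4),np.round(r[0],1),np.round(r[1],1),round(r[2],1))
P={}
for c in D:
    W=D[c]["W"];d=D[c]["d"]
    m=(d>0)&(W[...,0]>.36)&(W[...,0]<.68)&(W[...,1]>.27)&(W[...,1]<.52)&(W[...,2]>.025)&(W[...,2]<.13)
    p=W[m];p=p[~((p[:,0]>.66)&(p[:,1]<.41))];best=None;rng=np.random.default_rng(0)
    for _ in range(800):
        a=p[rng.choice(len(p),3,False)];nn=np.cross(a[1]-a[0],a[2]-a[0]);
        if np.linalg.norm(nn)<1e-6: continue
        nn/=np.linalg.norm(nn);nn*=np.sign(nn[2])
        if abs(np.degrees(np.arccos(nn[2]))-20)>4: continue
        i=abs((p-a[0])@nn)<.003
        if best is None or i.sum()>best.sum(): best=i
    q=p[best];cen=q.mean(0);nn=np.linalg.svd(q-cen)[2][2];nn*=np.sign(nn[2])
    up=-nn[:2]/np.linalg.norm(nn[:2])
    print(c,"n",np.round(nn,3),"tilt",np.degrees(np.arccos(nn[2])),"az",np.degrees(np.arctan2(up[1],up[0])),len(q),"z at cen",cen)
    # whole outline of the rack incl. near-plane points
    s=p[abs((p-cen)@nn)<.014]
    r=cv2.minAreaRect((s[:,:2]*1000).astype(np.float32));print(" outline",np.round(r[0],1),np.round(r[1],1),round(r[2],1),np.round(cv2.boxPoints(r)).tolist())
W=D["top"]["W"];m=(W[...,2]>.15)&(W[...,2]<.22)&(W[...,1]<.2)&(W[...,0]>.2);print("machine",np.percentile(W[m],[1,99],0).round(3))
E
```

```text
0.017
green top 278 0.0275 [612.1 216.3] [41.3 59.4] 7.7
green scene 268 0.0283 [610.7 214.4] [44.7 63.3] 8.2
red top 398 0.0397 [463.3 200.5] [69.8 45.4] 65.8
red scene 394 0.0404 [462.1 199.1] [70.8 50. ] 66.6
top n [-0.311 -0.143  0.94 ] tilt 20.015470097824174 az 24.781089285939643 2020 z at cen [0.53624736 0.38927073 0.07447982]
 outline [510.3 380. ] [210.2 130.1] 24.9 [[388.0, 395.0], [442.0, 277.0], [633.0, 365.0], [578.0, 483.0]]
scene n [-0.309 -0.138  0.941] tilt 19.7572963578872 az 24.07082425759543 2095 z at cen [0.53693781 0.39199758 0.07630391]
 outline [507.1 377.5] [213.1 134. ] 24.7 [[382.0, 394.0], [438.0, 272.0], [632.0, 361.0], [576.0, 483.0]]
machine [[ 0.445 -0.539  0.151]
 [ 0.846  0.17   0.218]]
```

```bash
python3 - <<'E'
from h import *
D=np.load("top0.npz");W=D["W"];S=np.load("scene0.npz")["W"]
for nm,w in(("top",W),("scene",S)):
  for a in(.40,.46,.52,.58,.64):
    for z0,z1 in((.02,.1),(.1,.17),(.17,.21),(.21,.4)):
      q=w[(abs(w[...,0]-a)<.03)&(w[...,2]>z0)&(w[...,2]<z1)&(w[...,1]<.18)&(w[...,1]>-.3)]
      if len(q)>5: print(nm,a,z0,len(q),np.percentile(q[:,1],[50,95,99]).round(3))
u=np.array([.9078,.4195]);v=np.array([-.4195,.9078])
from scipy.spatial.transform import Rotation as R
import itertools
az=np.radians(24.8)
for n,p,wa in(("g",(.612,.216,.03),np.radians(7.7)),("r",(.463,.2,.035),np.radians(155.8))):
  for k in(0,1):
    yaw=wa-np.pi/2+k*np.pi; yaw=(yaw+np.pi)%(2*np.pi)-np.pi
    for dz in(0,.17):
      q=inverse_kinematics((p[0],p[1],p[2]+dz),(np.pi,0,yaw)); print(n,k,dz,None if q is None else np.round(q,2))
for lane in(.0976,.1636):
  for k in(0,1):
    M=R.from_euler("z",az)*R.from_euler("y",-20,degrees=True)*R.from_euler("x",np.pi)*R.from_euler("z",k*np.pi)
    e=M.as_euler("xyz"); B=(R.from_euler("z",az)*R.from_euler("y",-20,degrees=True)).as_matrix()
    p=np.r_[u*.683+v*lane,.086]-B[:,0]*.005
    for h in(.03,.12):
      q=inverse_kinematics(p+B[:,2]*h,e); print("lane",lane,k,h,np.round(p,3),None if q is None else np.round(q,2))
print(inverse_kinematics((.227,-.528,.5),(np.pi,0,get_ee_rot()[2])),get_ee_rot())
E
```

```text
top 0.4 0.02 2257 [-0.087  0.07   0.108]
top 0.4 0.1 1478 [-0.116  0.103  0.109]
top 0.46 0.02 769 [-0.019  0.173  0.179]
top 0.46 0.1 2923 [-0.096  0.091  0.109]
top 0.46 0.17 233 [-0.097  0.107  0.109]
top 0.46 0.21 31 [-0.147 -0.083 -0.082]
top 0.52 0.02 775 [-0.134  0.108  0.11 ]
top 0.52 0.1 1068 [-0.171  0.083  0.109]
top 0.52 0.17 1990 [-0.035  0.101  0.109]
top 0.52 0.21 739 [-0.219 -0.171 -0.149]
top 0.58 0.02 145 [-0.089  0.11   0.11 ]
top 0.58 0.1 779 [-0.06   0.025  0.11 ]
top 0.58 0.17 2249 [-0.017  0.1    0.109]
top 0.58 0.21 3344 [-0.176 -0.107 -0.048]
top 0.64 0.02 47 [0.11 0.11 0.11]
top 0.64 0.1 29 [0.108 0.109 0.11 ]
top 0.64 0.17 1777 [0.001 0.102 0.109]
top 0.64 0.21 2154 [-0.115  0.013  0.071]
scene 0.4 0.02 1380 [-0.02   0.108  0.109]
scene 0.4 0.1 1085 [0.048 0.108 0.109]
scene 0.46 0.02 692 [0.105 0.174 0.178]
scene 0.46 0.1 2573 [-0.077  0.108  0.109]
scene 0.46 0.17 251 [-0.098  0.106  0.108]
scene 0.46 0.21 25 [-0.113 -0.084 -0.082]
scene 0.52 0.02 406 [0.107 0.109 0.111]
scene 0.52 0.1 1011 [-0.022  0.108  0.109]
scene 0.52 0.17 1489 [-0.022  0.107  0.109
[... 704 characters left out ...]
.373 0.084] [0.39 0.33 1.71 0.02 0.75 1.52]
lane 0.0976 0 0.12 [0.575 0.373 0.084] [0.39 0.15 1.75 0.02 0.9  1.52]
lane 0.0976 1 0.03 [0.575 0.373 0.084] [ 0.39  0.33  1.71  0.02  0.75 -1.62]
lane 0.0976 1 0.12 [0.575 0.373 0.084] [ 0.39  0.15  1.75  0.02  0.9  -1.62]
lane 0.1636 0 0.03 [0.547 0.433 0.084] [ 0.51  0.36  1.67 -0.04  0.76  1.67]
lane 0.1636 0 0.12 [0.547 0.433 0.084] [ 0.51  0.19  1.7  -0.03  0.9   1.67]
lane 0.1636 1 0.03 [0.547 0.433 0.084] [ 0.51  0.36  1.67 -0.04  0.76 -1.47]
lane 0.1636 1 0.12 [0.547 0.433 0.084] [ 0.51  0.19  1.7  -0.03  0.9  -1.47]
[-1.37492611  0.13556172  1.13445201  0.          1.87157892 -0.21093695] [-3.14157800e+00 -4.47313638e-05  4.06807166e-01]
```

```bash
cat >> h.py <<'E'
from scipy.spatial.transform import Rotation as R
AZ=np.radians(24.8)
B=(R.from_euler("z",AZ)*R.from_euler("y",-20,degrees=True)).as_matrix()
def lanepoint(v,x,z,uload=.683):   # x from load point uphill, z off the bed
    return np.r_[uload*np.cos(AZ)-v*np.sin(AZ),uload*np.sin(AZ)+v*np.cos(AZ),.086]+B[:,0]*x+B[:,2]*z
LORI=(R.from_matrix(B)*R.from_euler("x",np.pi)).as_euler("xyz")
def pick(x,y,wa,hz):
    yaw=wa+np.pi/2; o=(np.pi,0,(yaw+np.pi)%(2*np.pi)-np.pi)
    goto((x,y,.20),o); movel((x,y,.07),.25); print("touch",movel((x,y,hz),.08,contact_N=10))
    command_gripper(.02); print("opening",get_opening(),get_finger_force())
    movel((x,y,.22),.2); print("opening",get_opening(),get_t())
def place(v,x,hz):
    goto(lanepoint(v,x,.12),LORI); movel(lanepoint(v,x,hz+.02),.12)
    f=get_contact_force()
    print("contact",movel(lanepoint(v,x,hz-.006),.03,contact_N=2.5))
    p=np.array(get_tcp_pos()); print("h",(p-lanepoint(v,x,0))@B, np.array(get_contact_force())-f,get_t())
    return p
E
python3 - <<'E'
from h import *
p=get_tcp_pos(); movel((p[0],p[1],.48),.3)
q=np.array(get_joint_positions()); q[0]=.15; move_joints(q); print(get_tcp_pos(),get_t())
pick(.612,.2155,np.radians(7.9),.029)
im,d=grab_frame("scene");cv2.imwrite("pics/s1.png",im[100:330,110:400])
E
```

```text
[0.5381648  0.2017908  0.47805865] 4.525
touch False
opening 0.03820516876197612 62.14981198310852
opening 0.038288420182101435 8.5583
```

View pics/s1.png

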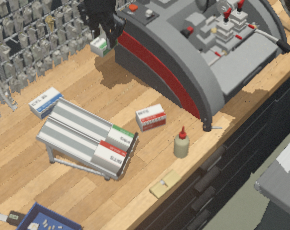

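The green carton is held near (98,45), with the fingers 38 mm open. Everything else is undisturbed.

```bash
python3 - <<'E'
from h import *
place(.0976,-.005,.029)
im,d=grab_frame("scene");cv2.imwrite("pics/s2.png",cv2.resize(im[130:290,110:310],None,fx=4,fy=4)[:600])
E
```

```text
contact True
h [4.27592022e-05 3.82532760e-05 3.05905716e-02] [-1.30466921 -0.08330201  3.78863079] 11.325
```

View pics/s2.png

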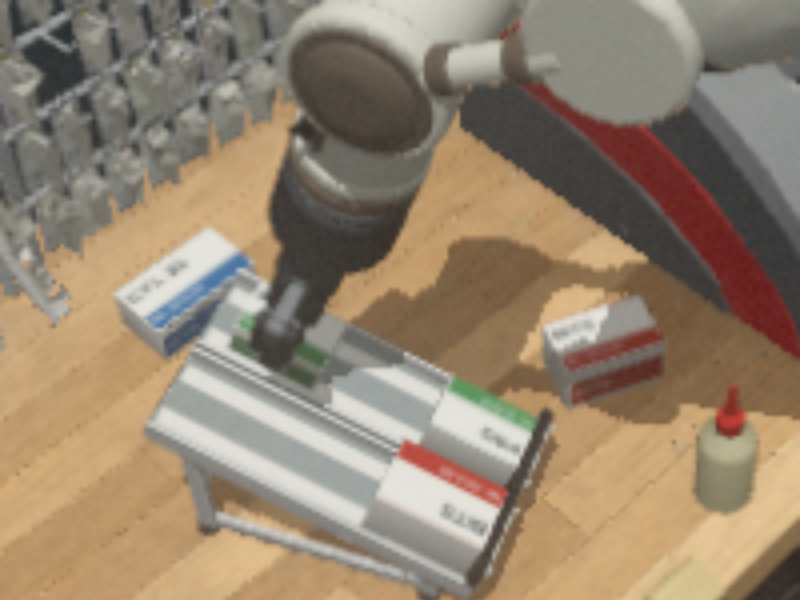

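The green carton sits at (280,350) in the green lane. It touched the bed at the expected height, with the force square to the bed, so I'm releasing it.

```bash
python3 - <<'E'
from h import *
pause(.2); command_gripper(.058); pause(.8)
movel(lanepoint(.0976,-.005,.10),.15); goto(lanepoint(.0976,.0,.2),LORI)
goto((.463,.2,.25),(np.pi,0,np.radians(155.8-90)))
command_gripper(.085)
im,d=grab_frame("top");cv2.imwrite("pics/t3.png",cv2.resize(im[150:270,150:300],None,fx=5,fy=5)); W=cloud("top",d)
for c in("top","scene"):
  if c=="scene": im,d=grab_frame(c);W=cloud(c,d)
  L=(W-lanepoint(.0976,-.165,0))@B; m=(d>0)&(L[...,0]>0)&(L[...,0]<.21)&(abs(L[...,1])<.035)
  t=L[m&(abs(L[...,2]-.028)<.006)]; print(c,len(t),"green tops",np.percentile(t,[1,50,99],0).round(4).tolist())
  L[...,1]-=.066; m=(d>0)&(L[...,0]>0)&(L[...,0]<.21)&(abs(L[...,1])<.035)
  t=L[m&(abs(L[...,2]-.040)<.006)]; print(c,len(t),"red top",np.percentile(t,[1,50,99],0).round(4).tolist())
print(get_tcp_pos(),get_t())
E
```

```text
top 536 green tops [[0.0027, -0.0187, 0.0245], [0.0707, 0.0038, 0.0282], [0.1182, 0.0205, 0.0325]]
top 439 red top [[0.001, -0.0222, 0.0361], [0.0349, 0.0003, 0.0405], [0.0686, 0.0227, 0.0443]]
scene 735 green tops [[0.0011, -0.0208, 0.0229], [0.06, 0.0017, 0.0293], [0.1169, 0.0209, 0.0332]]
scene 519 red top [[0.0008, -0.0224, 0.0351], [0.0344, 0.002, 0.0412], [0.0679, 0.023, 0.045]]
[0.46299752 0.20012566 0.25006858] 15.1833
```

View pics/t3.png

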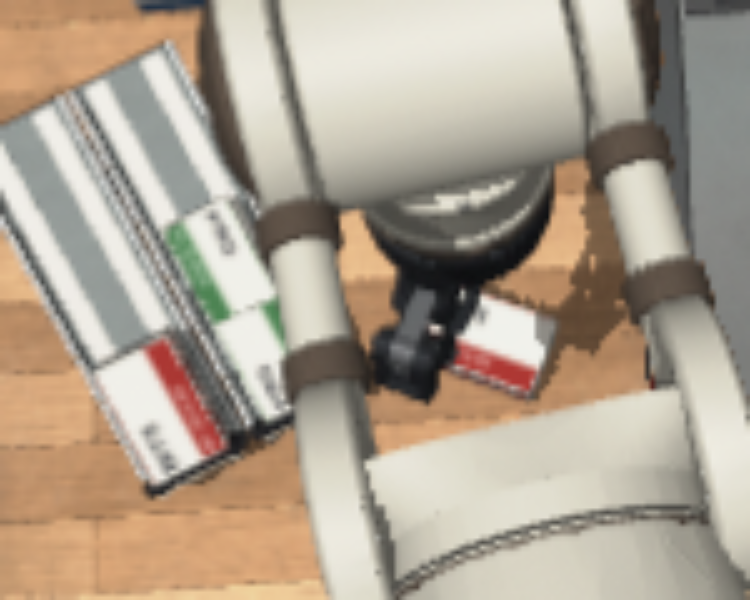

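Green lies against the waiting one: its tops cover 0–118 mm from the stop and sit mid-lane. Next is the red carton.

```bash
python3 - <<'E'
from h import *
pick(.463,.200,np.radians(-24.0),.032)
if get_opening()>.038: place(.1636,-.003,.032)
im,d=grab_frame("scene");cv2.imwrite("pics/s4.png",cv2.resize(im[130:280,110:310],None,fx=4,fy=4))
E
```

```text
touch False
opening 0.044092706276475206 63.20887327194214
opening 0.04357179996015643 18.3417
contact True
h [6.03755363e-05 6.95505888e-05 3.35376108e-02] [-1.35870674 -0.0968575   3.46351386] 20.6917
```

View pics/s4.png

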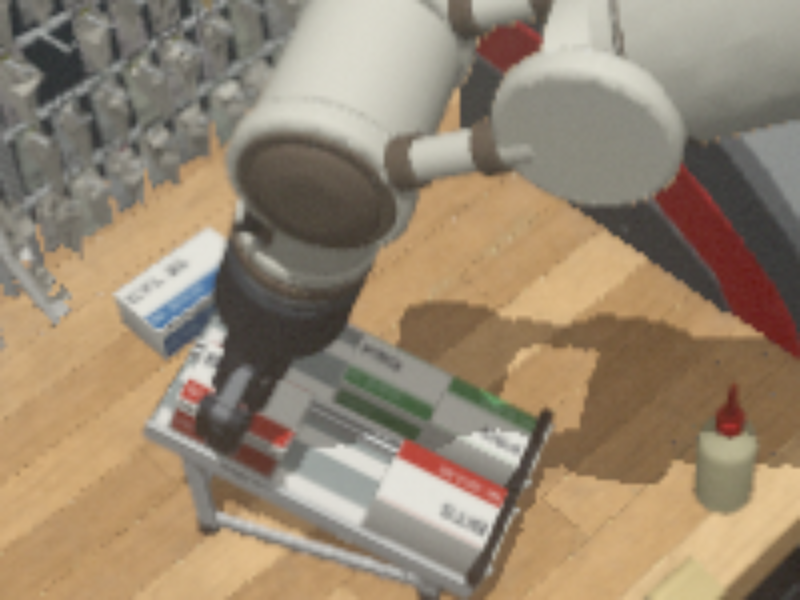

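The red carton sits at (235,430) between the guides of the red lane, with contact as expected. Green rests at (385,390). Releasing the red one.

```bash
python3 - <<'E'
from h import *
pause(.2); command_gripper(.064); pause(1.0)
movel(lanepoint(.1636,-.003,.10),.15); goto(lanepoint(.1636,.0,.2),LORI); goto((.463,.15,.35),(np.pi,0,np.radians(65)))
pause(.3)
im,d=grab_frame("scene");cv2.imwrite("pics/s5.png",cv2.resize(im[130:280,110:310],None,fx=4,fy=4));W=cloud("scene",d)
for n,dy,h in(("green",0,.028),("red",.066,.04)):
  L=(W-lanepoint(.0976+dy,-.165,0))@B; m=(d>0)&(L[...,0]>0)&(L[...,0]<.21)&(abs(L[...,1])<.035)
  t=L[m&(abs(L[...,2]-h)<.006)]; print(n,len(t),np.percentile(t,[1,50,99],0).round(4).tolist())
print(get_t())
E
```

```text
green 736 [[0.0012, -0.021, 0.0226], [0.0599, 0.0019, 0.0293], [0.1172, 0.021, 0.0331]]
red 1059 [[0.0015, -0.0225, 0.0353], [0.0691, 0.0021, 0.041], [0.1367, 0.0234, 0.0454]]
24.7833
```

View pics/s5.png

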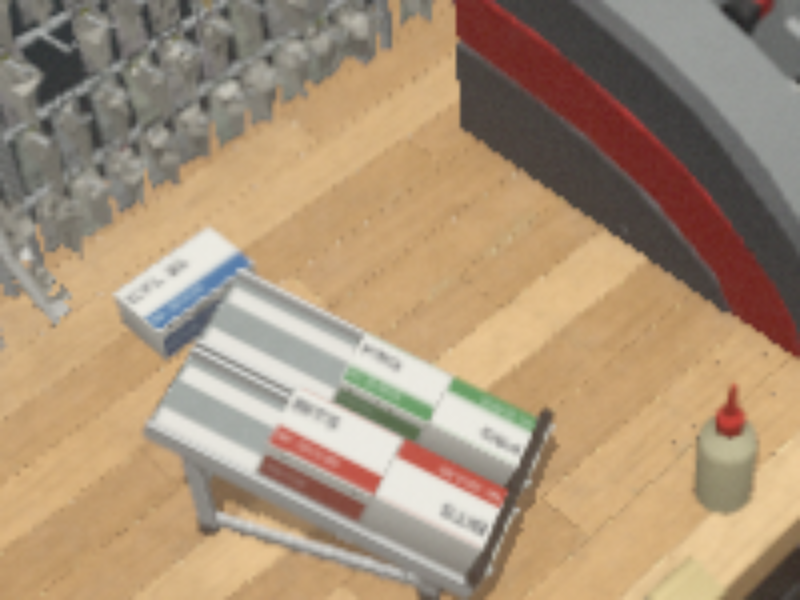

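Both cartons lie flat behind their waiting ones: red at (330,440), green at (390,385). The blue carton and the bottle have not moved.

```bash
python3 -c "
from cell import *
print(close_job())"
```

```text
the job is handed in; nothing more can be done
None
```

I loaded both cartons and handed the job in at about 25 s; the last picture shows each flat and mid-lane against its waiting carton, with no verdict returned.

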